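# Slide the tumbler case shut

## Task

Two steel draining cases stand on the ledge by the sink with their sliding top doors open. Push the door of the case that holds the three glass tumblers along its track until it is fully closed against the frame. Leave the door of the case with the strainer as it is, and do not disturb the ceramic jug.

Things in the scene. Friction and masses are not known exactly. Their poses are not given: they have to be found in the camera images.
- tumbler_door (a joint): opening of the tumbler case's door in m: 0 = closed on the frame (hard stop), 0.14 = fully open; 2.5 N friction, no spring, stays put. Door 140 x 184 mm, level, upper face 110 mm above the ledge, clear pane; tracks beside it and frame bar at the far end rise to 117 mm. Case 300 x 200 mm, 100 mm high, fixed to the ledge, decked near half, open far half with three tumblers in it
- tumbler_pull (a point): centre of the pull on the tumbler case's door: an upright dark steel plate 60 mm long across the track and 12 mm thick along it, from 110 to 147 mm above the ledge; 25 mm ahead of the door's near edge, moves with the door. x points along the track in the closing direction (away from the robot, up to 23 degrees to either side), y along the plate, z up
- strainer_pull (a point): the same point of the pull on the other, identical case, which holds a round steel strainer and is to be left alone; same axes. The two cases stand side by side, either one on the left, at least 320 mm apart between centres
- jug: empty white ceramic jug, 100 mm wide and 145 mm high with a handle on its side, loose, standing beside one of the cases; origin at the centre of its underside, z up
Mind the look-alikes: they are no part of the job. What is meant by the jug is not yellow, and is the larger of those in its own colour.

How it is judged:
At the end, for the whole second after the job is handed in: the tumbler case's door is closed to within 10 mm of its frame and at rest, the strainer case's door is within 15 mm of where it began, and the jug stands upright (within 10 degrees) within 30 mm of where it began (value of joint tumbler_door below 0.01 m and velocity of joint tumbler_door between -0.01 and 0.01 m/s and distance of strainer_pull from where it was at the start of the episode below 0.015 m and distance of jug from where it was at the start of the episode below 0.03 m and angle between jug's own z axis and vertical below 0.17 rad); the robot touches nothing.
It fails at once if the strainer case's door is moved more than 15 mm (distance of strainer_pull from where it was at the start of the episode above 0.015 m).
It fails at once if the jug is shifted more than 30 mm or tipped more than 20 degrees (distance of jug from where it was at the start of the episode above 0.03 m or angle between jug's own z axis and vertical above 0.35 rad).
It also fails if it takes over 32 s, if anything falls off the work surface, if the arm or the gripper's body presses on something with over 40 N, if the wrist force passes 120 N, or if a joint passes its speed limit or range.

## Robot

A 7-joint arm with a two-finger parallel gripper is mounted at the origin on the work surface. World frame = base frame: x ahead of the robot, y to its left, z up, the work surface at z = 0. Lengths are in m, angles in rad, forces in N, time in s.
With the tool pointing down it reaches from about 0.425 to 0.875 m from the base axis. Payload 4.7 kg.
Tool frame: the origin (TCP) lies midway between the tips of the shut fingers; the grasp point (between the pads) lies 19 mm behind it; z points along the fingers, x is the direction in which the jaws open and shut, and the axes are right-handed (so a half turn about z gives the same grasp; the last joint's range is limited). The gripper opens to 87 mm and grips with 3 to 60 N. Pads are 19 mm wide; open, the fingers measure 117 mm over their backs; the gripper's body (75 mm by 190 mm) begins 51 mm behind the grasp point.
Start: joints at [1.325, 0.321, -0.07, 1.45, 0.023, 1.371, -0.057], TCP at [0.167, -0.628, 0.223] pointing down, gripper open.
Joint ranges: [-2.86, 2.86], [-0.3, 2.09], [-1.38, 1.24], [0.06, 2.45], [-1.56, 4.7], [0.09, 2.05], [-2.69, 2.69]. Speed limits (rad/s): [2.57, 2.57, 3.14, 3.14, 3.14, 3.14, 3.14].

## Interface

Orientations are given as a rotation vector (axis times angle).
In Python, from bench import get_state, eyes, ticket gives the robot as it stands.
- The arm moves only by the tool carry_out, never from a script. Its argument "motion" is a list of rows, each a list of 2 entries, a list of its own where there are three numbers: the shift along the world's x, y, z in m, then the turn about the world's z in rad. A call has 1 to 20 rows; each row is the pose to reach, as a shift and turn from the pose commanded when the call began; what a row does not reach only later rows make up. A row lasts 1/10 s, in which the tool goes at most 50 mm and 8.59 degrees, less where a joint would pass 70% of its speed; a pose out of reach is approached as far as the arm can. A call with a gripper value outside its range is refused whole. "grip" is the gripper command: -1 is fully open, 1 is shut, values between are in proportion, set as the call begins (left out, the last holds). The fingers move at their own pace and stop on an object; "squeeze" is the grip in N (left out, the last holds). Time passes only in rows, so rows that repeat a pose let the fingers close. It gives the time, the measured TCP pose, the force and the opening at its end, in the units of the state.
- get_state(): the state, without advancing time (a new reading comes with each control period).
- eyes.get_image(name): name is "scene" or "top" or "wrist"; returns a dict with "pixels" (420x560x3 uint8, blue, green, red), "mtx" (3x3 intrinsics, pixels), "dist_coeffs" ([k1, k2, p1, p2, k3] as OpenCV has them; the pictures are not rectified), "extrinsics" (4x4, takes a point from camera to world coordinates). Camera axes: x right, y down, z forward; pixel columns grow to the right and rows downward; lengths in m; the calibration is good to about 2 mm. A picture is of the moment at which its call begins. There is no depth.
- ticket.close_job(): hands the job in, once; it reports no verdict.
The state is a dict: "time": time; "joint_positions": joint angles; "qd": joint speeds; "joint_torque": joint torques, N m; "position": TCP position; "tool_rot": TCP orientation; "ft_force": force on the tool from outside, world axes, zero at the start; "torque": the same for the moment, N m; "grip_width": opening from 0.0 (shut) to 1.0 (fully open).
Only numpy, scipy, OpenCV 4.12 (cv2) and the standard library are available. Lean on these libraries where they do the work, as an engineer would, in place of code of your own. Each camera call takes 0.05 s, during which the arm holds its last target. There are 200 camera calls.

## Working session

There is one attempt and no reset: what is moved stays moved. The work goes in short steps, Python scripts to look and compute and a tool call to move; the robot and the scene stay as the last step left them, time stands still between calls to the robot, and variables do not carry over. Pictures are saved under pics/ and viewed, about 8 in all and at most 12, crops included, and the job is handed in when it is done.

Besides the shell and the picture viewer there is one more tool, called after "Request:" as a command line: name --argument value ..., lists and objects as JSON in quotes. carry_out: Moves the arm, as the interface text tells. Its arguments: {"type":"object","properties":{"motion":{"type":"array","items":{"type":"array"}},"grip":{"type":"number"},"squeeze":{"type":"number"}},"required":["motion"]}

```bash
mkdir -p pics; ls; python3 - <<'E'
from bench import get_state, eyes
import cv2,numpy as np,pickle
d={}
for n in ("scene","top"):
    im=eyes.get_image(n); d[n]=im; cv2.imwrite(f"pics/{n}0.png",im["pixels"])
    print(n,im["mtx"].tolist(),im["dist_coeffs"],np.round(im["extrinsics"],3).tolist())
pickle.dump(d,open("d0.pkl","wb"))
s=get_state(); print({k:np.round(v,3).tolist() for k,v in s.items()})
E
```

```text
pics
scene [[464.8692493733775, 0.0, 276.08479562531755], [0.0, 464.8692493733775, 207.4139037930276], [0.0, 0.0, 1.0]] [-0.00877417  0.          0.          0.          0.        ] [[-0.093, 0.752, -0.653, 1.495], [0.996, 0.071, -0.06, 0.089], [0.001, -0.655, -0.755, 1.186], [0.0, 0.0, 0.0, 1.0]]
top [[405.1987634866443, 0.0, 277.4470664864141], [0.0, 405.1987634866443, 211.1620470215971], [0.0, 0.0, 1.0]] [-0.07191775  0.          0.          0.          0.        ] [[0.008, -0.998, 0.065, 0.448], [-1.0, -0.008, 0.007, 0.012], [-0.006, -0.065, -0.998, 1.384], [0.0, 0.0, 0.0, 1.0]]
{'time': 0.1, 'joint_positions': [1.325, 0.322, -0.07, 1.452, 0.023, 1.371, -0.057], 'qd': [0.001, -0.002, 0.001, -0.001, -0.001, 0.001, 0.002], 'joint_torque': [0.0, -49.257, -0.406, -31.34, -0.064, 0.04, 0.0], 'position': [0.167, -0.628, 0.222], 'tool_rot': [-2.49, 1.914, 0.002], 'ft_force': [0.078, -0.104, -0.693], 'torque': [-0.009, -0.055, 0.013], 'grip_width': 1.004}
```

View pics/scene0.png

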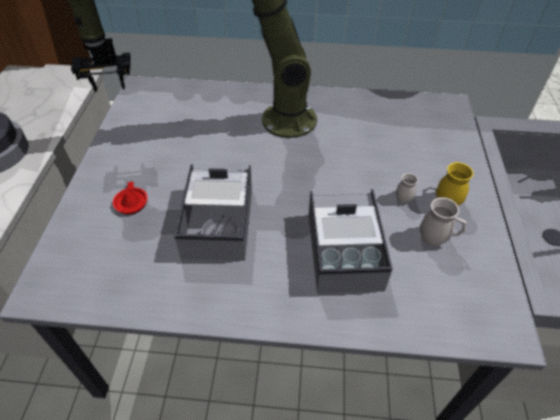

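View pics/top0.png

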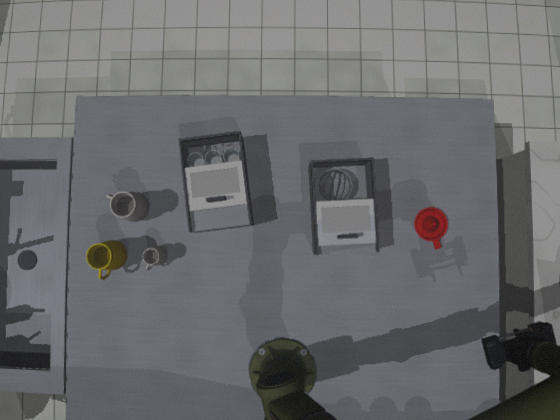

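The scene image shows the tumbler case at (348,240) and the strainer case at (217,215). In the top view they are at (217,183) and (343,205).

- **Pull candidates (top view):** (217,199) is on the tumbler case, and (348,236) is on the strainer case. I choose (217,199) because three tumblers are visible in that case.
- **Jug candidates (top view):** large white (124,206), small white (152,257) and yellow (105,257). The jug is (124,206).

Next I'll measure and check with a close crop.

```bash
cat > h.py <<'E'
import cv2,numpy as np
def ray(im,uv,z):
    p=cv2.undistortPoints(np.array(uv,float).reshape(-1,1,2),im["mtx"],im["dist_coeffs"]).reshape(-1,2)
    E=im["extrinsics"]; d=np.c_[p,np.ones(len(p))]@E[:3,:3].T; o=E[:3,3]
    return o+d*((z-o[2])/d[:,2])[:,None]
def proj(im,P):
    Ei=np.linalg.inv(im["extrinsics"])
    return cv2.projectPoints(np.array(P,float).reshape(-1,1,3),cv2.Rodrigues(Ei[:3,:3])[0],Ei[:3,3],im["mtx"],im["dist_coeffs"])[0].reshape(-1,2)
E
python3 - <<'E'
import pickle,cv2,numpy as np
from h import *
d=pickle.load(open("d0.pkl","rb"))
out=[]
for n,(u,v) in (("top",(217,199)),("scene",(346,210))):
    im=d[n]; g=cv2.cvtColor(im["pixels"],cv2.COLOR_BGR2GRAY)
    r=(12,20); sub=g[v-r[0]:v+r[0],u-r[1]:u+r[1]]
    m=(sub<75).astype(np.uint8)
    k,l,st,c=cv2.connectedComponentsWithStats(m)
    for i in range(1,k):
        if st[i,4]>15:
            b=cv2.minAreaRect(np.argwhere(l==i)[:,::-1].astype(np.float32)+[u-r[1],v-r[0]]) if 0 else cv2.minAreaRect((np.argwhere(l==i)[:,::-1]+np.array([u-r[1],v-r[0]])).astype(np.float32))
            print(n,st[i,4],b,np.round(ray(im,[b[0]],0.147),3), np.round(ray(im,cv2.boxPoints(b),0.147)[:,:2],3).tolist())
    a=im["pixels"]
    c=a[120:245,165:265] if n=="top" else a[180:300,295:400]
    out.append(cv2.resize(c,(390,490),interpolation=cv2.INTER_CUBIC))
cv2.imwrite("pics/crop.png",np.hstack(out))
E
```

```text
top 76 ((216.44615173339844, 198.5692596435547), (3.969111204147339, 19.101348876953125), 82.87498474121094) [[0.565 0.208 0.147]] [[0.567, 0.238], [0.575, 0.18], [0.563, 0.178], [0.555, 0.237]]
scene 145 ((346.0, 209.0), (8.0, 18.0), 90.0) [[0.584 0.212 0.147]] [[0.571, 0.185], [0.566, 0.239], [0.597, 0.238], [0.602, 0.186]]
```

View pics/crop.png

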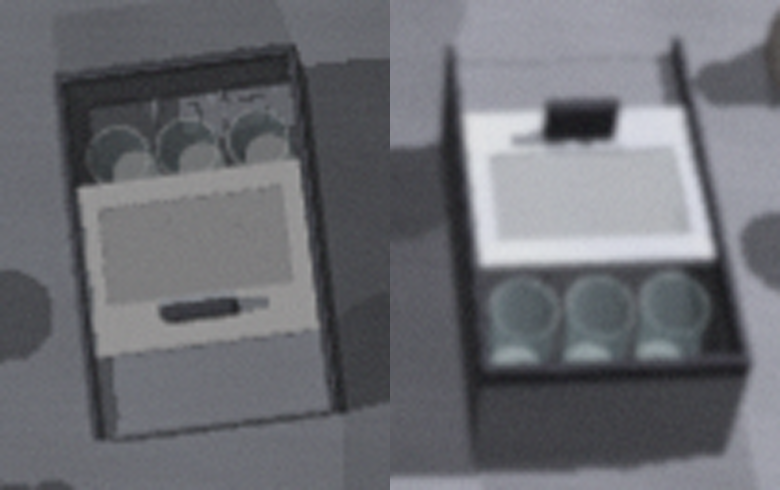

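The crop confirms the choice: three tumblers beside the door at top (217,160), with a dark pull at (216,199). The white jug is well clear to the left. I'll work out the track direction and how far the door must travel.

```bash
python3 - <<'E'
import pickle
from h import *
im=pickle.load(open("d0.pkl","rb"))["top"]
f=lambda p:[165+p[0]/3.9-.5,120+p[1]/3.92-.5]
T=ray(im,[f(p) for p in [(60,80),(98,437),(295,48),(340,410)]],.117)[:,:2]
for a,b in ((T[1],T[0]),(T[3],T[2])): print(np.round([a,b],3).tolist(),np.degrees(np.arctan2(*(a-b)[::-1]*-1)), np.linalg.norm(a-b))
th=np.mean([np.arctan2(*(b-a)[::-1]) for a,b in ((T[1],T[0]),(T[3],T[2]))]); x=np.array([np.cos(th),np.sin(th)]);print("yaw",np.degrees(th))
D=ray(im,[f(p) for p in [(188,173),(210,342)]],.11)[:,:2]; F=ray(im,[f((180,70))],.117)[0,:2]
P=np.array([.565,.208])
print("front,near,pull,frame along",D@x,P@x,F@x,"across",P@[-x[1],x[0]],(T@[-x[1],x[0]]))
J=ray(im,[(124,206)],.145);print(J)
for s in (-.016,-.05): print("pre",P+x*s)
from bench import get_state
from scipy.spatial.transform import Rotation as R
print(R.from_rotvec(get_state()["tool_rot"]).as_matrix().round(3))
E
```

```text
[[0.465, 0.296], [0.756, 0.334]] 7.556049494808824 0.29273694865124483
[[0.489, 0.101], [0.782, 0.142]] 7.881102422896238 0.2966411739637397
yaw 7.71857595885253
front,near,pull,frame along [0.70494279 0.56575788] 0.587816887945465 0.7886565729879224 across 0.1302317405477959 [0.2298359  0.23066628 0.0353138  0.03447235]
[[0.54030932 0.49735766 0.145     ]]
pre [0.54914496 0.20585108]
pre [0.51545301 0.20128463]
[[ 0.257 -0.966 -0.001]
 [-0.966 -0.257  0.002]
 [-0.002  0.    -1.   ]]
```

Track yaw is 7.7°, with about 80 mm of travel. I'll approach at height with the fingers shut, swinging around the base.

Request:
carry_out --motion '[[[0.05, 0.05, 0.08], 0], [[0.28, 0.28, 0.08], -0.13], [[0.28, 0.28, 0.08], -0.13], [[0.28, 0.28, 0.08], -0.13], [[0.28, 0.28, 0.08], -0.13], [[0.28, 0.28, 0.08], -0.13], [[0.28, 0.28, 0.08], -0.13], [[0.28, 0.28, 0.08], -0.13], [[0.28, 0.28, 0.08], -0.13], [[0.35, 0.83, 0.08], -0.13], [[0.35, 0.83, 0.08], -0.13], [[0.35, 0.83, 0.08], -0.13], [[0.35, 0.83, 0.08], -0.13], [[0.35, 0.83, 0.08], -0.13], [[0.35, 0.83, 0.08], -0.13], [[0.35, 0.83, 0.08], -0.13], [[0.35, 0.83, 0.08], -0.13], [[0.35, 0.83, 0.08], -0.13], [[0.35, 0.83, 0.08], -0.13], [[0.35, 0.83, 0.08], -0.13]]' --grip 1 --squeeze 10

```text
time: 2.1
position: [0.5165, 0.1985, 0.3025]
tool_rot: [2.359, -2.074, 0.001]
ft_force: [0.9, -0.4, -0.1]
grip_width: 0.005
```

Request:
carry_out --motion '[[[0, 0.003, -0.05], 0], [[0, 0.003, -0.1], 0], [[0, 0.003, -0.14], 0], [[0, 0.003, -0.16], 0], [[0, 0.003, -0.17], 0], [[0, 0.003, -0.178], 0], [[0, 0.003, -0.178], 0], [[0, 0.003, -0.178], 0]]'

```text
time: 2.9
position: [0.5172, 0.2007, 0.1257]
tool_rot: [-2.36, 2.072, -0.002]
ft_force: [-0.2, -0.0, 0.2]
grip_width: 0.004
```

```bash
python3 - <<'E'
from bench import get_state, eyes
import cv2,numpy as np
s=get_state();print(s["position"],s["ft_force"])
a=eyes.get_image("scene")["pixels"][130:300,270:470]
b=eyes.get_image("wrist")["pixels"]
cv2.imwrite("pics/pre.png",np.hstack([cv2.resize(a,(400,340)),cv2.resize(b,(400,340))]))
E
```

```text
[0.51723756 0.20065243 0.12574567] [-0.19785152 -0.04641361  0.23365738]
```

View pics/pre.png

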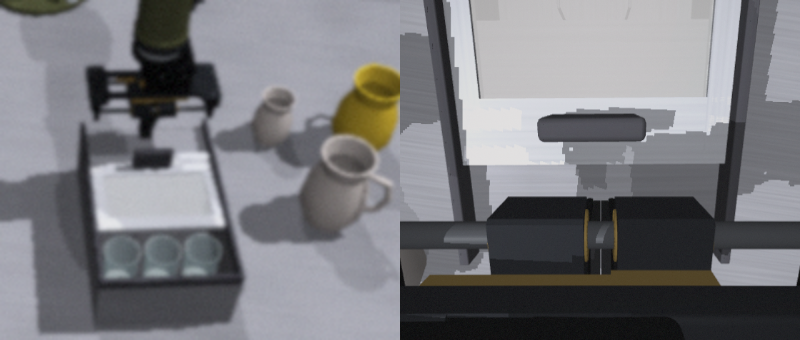

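The right half (wrist view) shows the pull at (592,128), centred ahead of the fingertips. The left half shows the fingers just behind it, with the jug clear. Now I'll push along the track.

Request:
carry_out --motion '[[[0.01, 0.001, -0.001], 0], [[0.02, 0.003, -0.001], 0], [[0.025, 0.003, -0.001], 0], [[0.03, 0.004, -0.001], 0], [[0.035, 0.005, -0.001], 0], [[0.04, 0.005, -0.001], 0], [[0.045, 0.006, -0.001], 0], [[0.05, 0.007, -0.001], 0], [[0.056, 0.0075, -0.001], 0], [[0.062, 0.008, -0.001], 0], [[0.068, 0.009, -0.001], 0], [[0.074, 0.01, -0.001], 0], [[0.08, 0.011, -0.001], 0], [[0.086, 0.0115, -0.001], 0], [[0.09, 0.012, -0.001], 0], [[0.09, 0.012, -0.001], 0]]'

```text
time: 4.6
position: [0.6078, 0.2119, 0.1237]
tool_rot: [-2.359, 2.073, -0.002]
ft_force: [-1.1, 0.8, -0.2]
grip_width: 0.005
```

```bash
python3 - <<'E'
from bench import get_state, eyes
import cv2,numpy as np
s=get_state();print(s["position"],s["ft_force"])
a=eyes.get_image("scene")["pixels"][130:300,270:470]
b=eyes.get_image("wrist")["pixels"]
cv2.imwrite("pics/mid.png",np.hstack([cv2.resize(a,(400,340)),cv2.resize(b,(400,340))]))
E
```

```text
[0.60777476 0.21188482 0.12368834] [-1.09117384  0.78731955 -0.23447001]
```

View pics/mid.png

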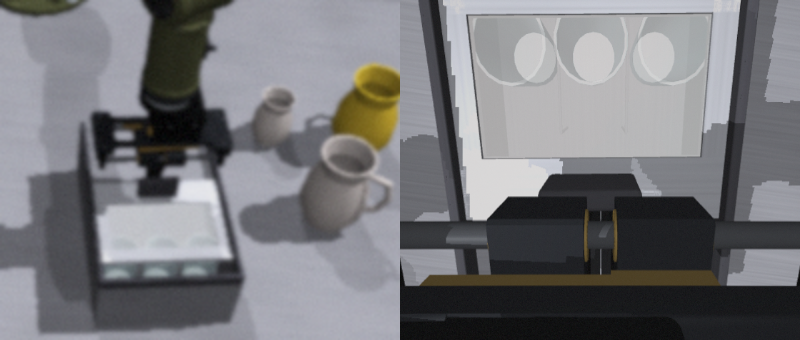

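The door moves with the fingers, and its front edge is still short of the frame at (170,262). I'll continue slowly and watch the force.

Request:
carry_out --motion '[[[0.005, 0.0007, 0], 0], [[0.01, 0.0014, 0], 0], [[0.014, 0.002, 0], 0], [[0.018, 0.0025, 0], 0], [[0.02, 0.003, 0], 0], [[0.02, 0.003, 0], 0]]'

```text
time: 5.3
position: [0.627, 0.2155, 0.1234]
tool_rot: [-2.36, 2.073, -0.0]
ft_force: [-0.8, -0.4, -0.5]
grip_width: 0.004
```

Request:
carry_out --motion '[[[0.003, 0.0004, 0], 0], [[0.006, 0.0008, 0], 0], [[0.008, 0.001, 0], 0], [[0.008, 0.001, 0], 0]]'

```text
time: 5.7
position: [0.6347, 0.2167, 0.1235]
tool_rot: [-2.361, 2.072, 0.0]
ft_force: [-1.2, -0.8, -1.0]
grip_width: 0.007
```

Request:
carry_out --motion '[[[0.002, 0.0003, 0], 0], [[0.004, 0.0005, 0], 0], [[0.006, 0.0008, 0], 0], [[0.006, 0.0008, 0], 0]]'

```text
time: 6.1
position: [0.6382, 0.2172, 0.1235]
tool_rot: [2.358, -2.069, -0.004]
ft_force: [-8.1, -1.9, 2.8]
grip_width: 0.003
```

```bash
python3 - <<'E'
from bench import get_state, eyes
import cv2,numpy as np
s=get_state();print(s["position"],s["ft_force"])
a=eyes.get_image("scene")["pixels"][180:300,300:400]
cv2.imwrite("pics/near.png",cv2.resize(a,(500,600),interpolation=cv2.INTER_CUBIC))
E
```

```text
[0.63820471 0.21722869 0.12348136] [-8.09626214 -1.87533769  2.84416285]
```

View pics/near.png

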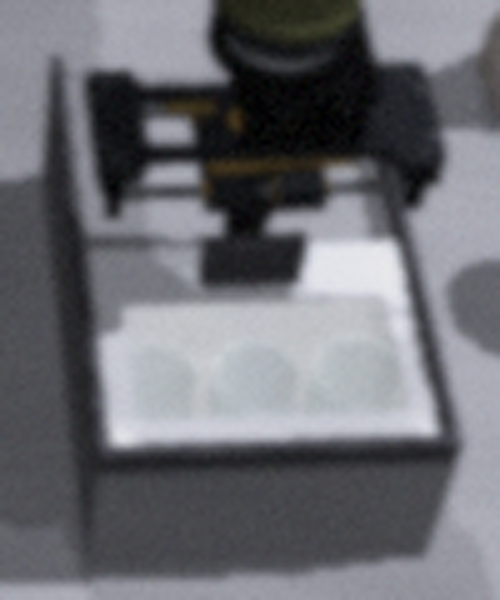

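The door's front edge is now at the frame bar at (280,445) and the force has jumped to 8 N. I'll press slightly more to confirm it is the hard stop.

Request:
carry_out --motion '[[[0.002, 0.0003, 0], 0], [[0.004, 0.0005, 0], 0], [[0.004, 0.0005, 0], 0], [[0.004, 0.0005, 0], 0]]'

```text
time: 6.55
position: [0.6382, 0.2172, 0.1235]
tool_rot: [2.354, -2.063, -0.01]
ft_force: [-19.7, -5.9, 9.5]
grip_width: 0.003
```

The force doubled with no movement, so this is the hard stop. I'll back off along the track and lift away.

Request:
carry_out --motion '[[[-0.01, -0.0013, 0], 0], [[-0.025, -0.0033, 0], 0], [[-0.04, -0.005, 0], 0], [[-0.05, -0.007, 0.02], 0], [[-0.06, -0.008, 0.06], 0], [[-0.07, -0.01, 0.11], 0], [[-0.08, -0.05, 0.15], 0], [[-0.1, -0.1, 0.17], 0], [[-0.12, -0.15, 0.17], 0], [[-0.14, -0.2, 0.17], 0], [[-0.15, -0.25, 0.17], 0], [[-0.15, -0.3, 0.17], 0], [[-0.15, -0.3, 0.17], 0], [[-0.15, -0.3, 0.17], 0]]'

```text
time: 7.95
position: [0.4946, -0.0876, 0.294]
tool_rot: [2.352, -2.082, 0.006]
ft_force: [0.3, 0.5, -0.5]
grip_width: 0.007
```

```bash
python3 - <<'E'
from bench import get_state, eyes
from h import *
import pickle
s=get_state();print(s["time"],s["position"],s["ft_force"])
d0=pickle.load(open("d0.pkl","rb"))
t=eyes.get_image("top");a=t["pixels"];b=d0["top"]["pixels"]
for n,(u,v,ru,rv) in {"jug":(124,206,22,22),"strainer pull":(348,236,16,8)}.items():
    w=b[v-rv:v+rv,u-ru:u+ru]; r=cv2.matchTemplate(a[v-rv-8:v+rv+8,u-ru-8:u+ru+8],w,cv2.TM_CCOEFF_NORMED)
    _,m,_,p=cv2.minMaxLoc(r); print(n,"shift px",np.array(p)-8,"score",round(m,3))
cv2.imwrite("pics/end.png",np.hstack([cv2.resize(a[110:270,90:390],(790,421))]))
E
```

```text
7.95 [ 0.49455738 -0.08764464  0.29400596] [ 0.32832788  0.52260929 -0.53521608]
jug shift px [0 0] score 0.994
strainer pull shift px [-5 -8] score 0.541
```

View pics/end.png

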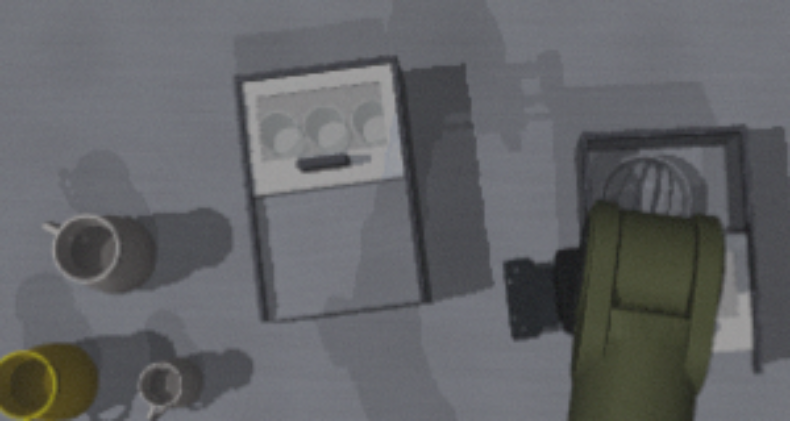

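The tumbler door is shut against its far frame bar, with the pull at (325,162), and the jug hasn't moved. The arm hides the strainer pull here, so that match failed. I'll check it in the scene view.

```bash
python3 - <<'E'
from bench import eyes, get_state
from h import *
import pickle
b=pickle.load(open("d0.pkl","rb"))["scene"]["pixels"]; a=eyes.get_image("scene")["pixels"]
for n,(u,v,ru,rv) in {"strainer door edge":(215,206,30,8),"strainer pull":(218,174,14,9),"jug":(440,220,24,24)}.items():
    w=b[v-rv:v+rv,u-ru:u+ru]; r=cv2.matchTemplate(a[v-rv-8:v+rv+8,u-ru-8:u+ru+8],w,cv2.TM_CCOEFF_NORMED)
    _,m,_,p=cv2.minMaxLoc(r); print(n,np.array(p)-8,round(m,3))
print(np.abs(get_state()["qd"]).max())
cv2.imwrite("pics/end2.png",a)
E
```

```text
strainer door edge [1 0] 0.941
strainer pull [0 0] 0.983
jug [0 0] 0.996
0.033337601080808216
```

View pics/end2.png

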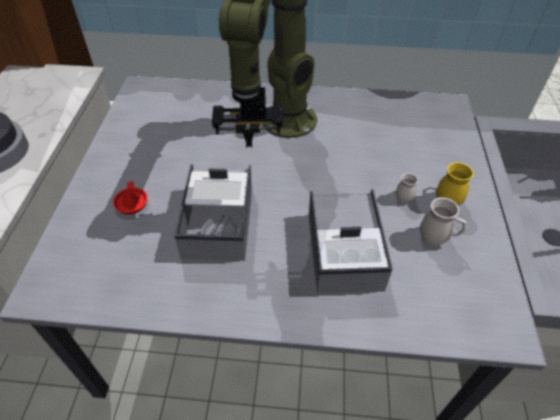

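The scene view shows the strainer pull (218,174) and jug (440,220) unmoved, the tumbler door shut with its edge at (352,268), and the arm clear of everything. I'm handing the job in.

```bash
python3 -c "
from bench import ticket
print(ticket.close_job())"
```

```text
the job is handed in; nothing more can be done
None
```

I pushed the tumbler case's door along its track with shut fingers until it closed against the frame, then backed off, lifted clear and handed the job in at about 8 s.

- **Door closed:** at the end of the push, the force rose from 8 N to about 20 N along the track with no further movement, so the door was on its hard stop. The final pictures show it shut against the frame bar.
- **Jug and strainer door:** the jug matched its starting picture with 0 px shift in both the top and scene views. The strainer pull showed 0 px shift in the scene view.
- **Checks that disagreed:** the strainer pull's top-view check failed because the arm hid it (match score 0.54). The strainer door's edge matched with a 1 px offset, which I took as noise from the arm's changed shadow.
- **Arm at hand-in:** it was clear of everything, with joint speeds reading up to 0.03 rad/s at the last check.

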